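Pin the hinge of a spring-loaded split mould

TASK

Take the hinge pin from its stand, find the upper knuckle of the split mould with its nose and use the pin to draw that sprung half sideways until both knuckles are in line, then push the pin down through both until its flange sits flush on the upper knuckle, and let go. Work by feel and gently: never press on the mould with more than 40 N, and leave the small beaker standing where it is.

Things in the scene. Friction and masses are not known exactly. Their poses are not given: they have to be found in the camera images.
- mould: Two-part aluminium mould on a dark steel plate 140 (x) by 170 (y) by 10 mm, fixed on the worktop. Origin on the worktop inside its outline; z up. Upright hinge axis at x = -46, y = 0 mm. Fixed half at y = -48 to -2 (carries the lower knuckle); the sprung half, on the +y side, slides along y on rods and carries the upper knuckle. Nothing on it is higher than 79 mm.
- lower_bore (a point): Centre of the lower knuckle's bore at its upper face, 52 mm above the worktop, on the hinge axis; axes as the mould's. The lower knuckle is fixed: a lug 32 mm wide in x, z = 30 to 52 mm, 12 mm through bore with 1.5 mm chamfer, free space below it down to the plate at z = 10 mm. Under the spring's load a held pin may lean, so its nose can lag a few mm to +y: feel for this mouth a little past the line.
- home_seat (a point): Point on the hinge axis 79 mm above the worktop, where the underside of the pin's flange sits when home. It is fixed with the mould. The upper knuckle has its top at this height: a lug 32 mm wide in x, z = 55 to 79 mm, reaching 34 mm to -y and 48 mm to +y of its own 12 mm through bore (0.6 mm chamfer).
- spring_line (a point): Fixed point 79 mm above the worktop, 15 mm to the mould's +y side of the hinge axis. Springs hold the upper bore on this line in y, 3 to 27 mm to +y of the axis (same x): how far differs each time and is NOT reported, so feel or look for it. The sprung half yields along y with 0.40 N per mm plus 0.4 N friction, springs back when let go, and can be drawn in line and past.
- pin: Steel hinge pin, 103 mm long, about 80 g, upright in its stand. Origin at the nose tip, z up along the pin. Shank 10 mm diameter to z = 62 mm, its lowest 8 mm tapered to a flat 9 mm tip. Flange 22 mm diameter, z = 62 to 67. Above it a dark square grip, 14 by 14 mm, z = 67 to 103 mm, flats facing the pin's x and y: hold it there. Fully home the tip is 17 mm above the worktop.
- pin_flange (a point): Centre of the underside of the pin's flange, 62 mm above the tip.
- pin_tip (a point): Centre of the nose tip of the pin, its lowest point.
- stand: Fixed grey block 56 by 56 by 68 mm with one upright 13 mm through hole at its centre, in which the pin hangs by its flange (underside 68 mm, tip 6 mm above the worktop). Origin at the centre of its underside.
- beaker_small: Small empty glass beaker, 46 by 52 mm, 58 mm high, loose, upright. Origin at the centre of its underside.
There are look-alikes about, which are no part of the job. What is shaped like the pin but blue, pink or red is not meant.

How it is judged:
By the outcome, as a careful person would: the job done as asked, in the order asked, and still so for the second after the job is handed in, with the robot touching nothing.
It also fails if it takes over 51 s, if anything falls off the work surface, if the arm or the gripper's body presses on something with over 40 N, if the wrist force passes 120 N, or if a joint passes its speed limit or range.

ROBOT

A 6-joint arm with a two-finger parallel gripper is mounted at the origin on a cart in front of the work surface, level with it; the furniture and walls round the work are solid. World frame = base frame: x ahead of the robot, y to its left, z up, the work surface at z = 0. Lengths are in m, angles in rad, forces in N, time in s.
With the tool pointing down it reaches from about 0.25 to 0.775 m from the base axis. Payload 4 kg.
Tool frame: the origin (TCP) lies at the very end of the fingers, on their centre line; the grasp point (between the pads) lies 19 mm behind it; z points along the fingers, y is the line along which they close (so a half turn about z gives the same grasp; the last joint's range is limited). The gripper opens to 85 mm and grips with 20 to 120 N. Pads are 22 mm wide; open, the fingers measure 114 mm over their backs; the gripper's body (76 mm by 85 mm) begins 54 mm behind the grasp point. The pads swing forward as they close: fully open they stand 13 mm farther back than shut.
Start: joints at [-0.103, 0.087, 1.371, -0, 1.684, -0.103], TCP at [0.55, -0, 0.231] pointing down, gripper open.
Joint ranges: [-3.1, 3.1], [-0.76, 2.03], [0.27, 2.55], [-1.08, 4.22], [0.17, 2.65], [-2.57, 2.57]. Speed limits (rad/s): [2.79, 2.79, 3.14, 3.14, 3.14, 3.14].

INTERFACE

Orientations are given as a unit quaternion [x, y, z, w].
In Python, from plant import ctrl gives the robot as it stands. The module is installed in compiled form; this text tells all that it offers.
- The arm moves only by the tool jog_arm, never from a script. Its argument "motion" is a list of rows, each a list of 4 numbers: the shift along the tool's x, y, z in mm, then the turn about the tool's z in rad. A call has 1 to 20 rows; each row shifts and turns the commanded pose from where the row before left it, along the tool's axes as they then stand; what a row does not reach is not made up. A row lasts 1/8 s, in which the tool goes at most 62.5 mm and 10.7 degrees, less where a joint would pass 70% of its speed; a pose out of reach is approached as far as the arm can. A call is refused whole if a number of a shift passes 62.5 or a number of a turn 0.188, either way. A call with a gripper value outside its range is refused whole. "jaw" is the closure, from -1 (fully open) to 1 (shut), set as the call begins (left out, the last holds). The fingers move at their own pace and stop on an object; "newtons" is the grip in N (left out, the last holds). Time passes only in rows, so rows that do not move let the fingers close. It gives the time, the measured TCP pose, the force, the opening and the grip force at its end, in the units of the state.
- ctrl.state(): the state, without advancing time (a new reading comes with each control period).
- ctrl.capture(name): name is "scene" or "side" or "wrist"; returns a dict with "pixels" (384x512x3 uint8, blue, green, red), "fx", "fy", "cx", "cy" (pixels), "pose" (4x4, takes a point from camera to world coordinates). Camera axes: x right, y up, looking along -z (the intrinsics and any distortion apply to the point x, -y, -z); pixel columns grow to the right and rows downward; lengths in m; the calibration is good to about 2 mm. A picture is of the moment at which its call begins. There is no depth.
- ctrl.sign_off(): hands the job in; it is judged then, once.
The state is a dict: "clock": time; "qpos": joint angles; "qvel": joint speeds; "effort": joint torques, N m; "position": TCP position; "ee_rot": TCP orientation; "ft_force": force on the tool from outside, world axes, zero at the start; "wrist_torque": the same for the moment, N m; "grip_width": finger opening in m; "finger_force": force on a finger pad.
Only numpy, scipy, OpenCV 4.12 (cv2) and the standard library are available. Lean on these libraries where they do the work, as an engineer would, in place of code of your own. Each camera call takes 0.05 s, during which the arm holds its last target. There are 200 camera calls.

## Working session

There is one attempt and no reset: what is moved stays moved. The work goes in short steps, Python scripts to look and compute and a tool call to move; the robot and the scene stay as the last step left them, time stands still between calls to the robot, and variables do not carry over. Pictures are saved under pics/ and viewed, at most 10 in all, crops included, and the job is handed in when it is done.

Besides the shell and the picture viewer there is one more tool, called after "Call:" as a command line: name --pt "numbers of a row" for each row, then --argument value for the rest. jog_arm: Moves the arm, as the interface text tells. Its arguments: {"type":"object","properties":{"motion":{"type":"array","items":{"type":"array","items":{"type":"number"}}},"jaw":{"type":"number"},"newtons":{"type":"number"}},"required":["motion"]}

```bash
mkdir -p pics; cat > h.py <<'E'
import numpy as np, cv2, pickle
from plant import ctrl
def cap(n,f=None):
    c=ctrl.capture(n); 
    if f: cv2.imwrite('pics/'+f,c['pixels']); pickle.dump(c,open('pics/'+f+'.pkl','wb'))
    return c
def load(f): return pickle.load(open('pics/'+f+'.pkl','rb'))
def ray(c,u,v):
    P=np.array(c['pose']); d=P[:3,:3]@np.array([(u-c['cx'])/c['fx'],-(v-c['cy'])/c['fy'],-1]); return P[:3,3],d/np.linalg.norm(d)
def onz(c,u,v,z):
    o,d=ray(c,u,v); return o+d*(z-o[2])/d[2]
def proj(c,p):
    P=np.array(c['pose']); q=P[:3,:3].T@(np.array(p)-P[:3,3]); return c['cx']+c['fx']*q[0]/-q[2], c['cy']-c['fy']*q[1]/-q[2]
E
python3 - <<'E'
from h import *
a=cap('scene','scene0.png');b=cap('side','side0.png');w=cap('wrist','wrist0.png')
for c in (a,b,w): print([k for k in c], c['fx'],c['cx'],c['cy'],np.round(c['pose'],3).tolist())
s=ctrl.state();print(s)
E
```

```text
['pixels', 'fx', 'fy', 'cx', 'cy', 'pose'] 489.9969530424371 252.76920245248886 190.4509407593618 [[-0.858, 0.263, -0.441, 0.037], [-0.512, -0.397, 0.762, 0.82], [0.026, 0.879, 0.475, 0.621], [0.0, 0.0, 0.0, 1.0]]
['pixels', 'fx', 'fy', 'cx', 'cy', 'pose'] 457.2715027817919 261.2192807638754 190.23402656827224 [[0.842, 0.242, -0.482, 0.099], [-0.539, 0.372, -0.756, -0.759], [-0.003, 0.896, 0.443, 0.526], [0.0, 0.0, 0.0, 1.0]]
['pixels', 'fx', 'fy', 'cx', 'cy', 'pose'] 280.3552805794254 253.57115900122847 194.9823132243503 [[1.0, -0.001, 0.004, 0.549], [-0.0, 0.952, 0.306, 0.079], [-0.004, -0.306, 0.952, 0.373], [0.0, 0.0, 0.0, 1.0]]
{'clock': 0.15, 'qpos': array([-1.03061431e-01,  8.78106732e-02,  1.37190603e+00, -2.36800985e-05,
        1.68360538e+00, -1.03099537e-01]), 'qvel': array([ 0.00134669, -0.00172694, -0.00430013, -0.00031661, -0.00223938,
        0.00120228]), 'effort': array([ 1.22744677e-03, -3.52374566e+01, -3.13678122e+01, -1.70676763e-04,
        8.12124257e-03, -6.53522420e-05]), 'position': array([5.49618412e-01, 4.83776158e-05, 2.30394656e-01]), 'ee_rot': array([ 7.07093979e-01,  7.07119054e-01, -5.54413889e-04, -6.63695471e-04]), 'ft_force': array([ 0.32466253, -0.34702114,  0.00504813]), 'wrist_torque': array([-0.00407098,  0.02116653, -0.01675583]), 'finger_force': 0.0, 'grip_width': 0.085177814981774}
```

View pics/scene0.png

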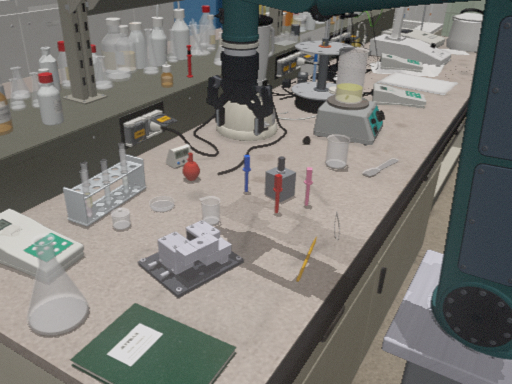

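View pics/side0.png

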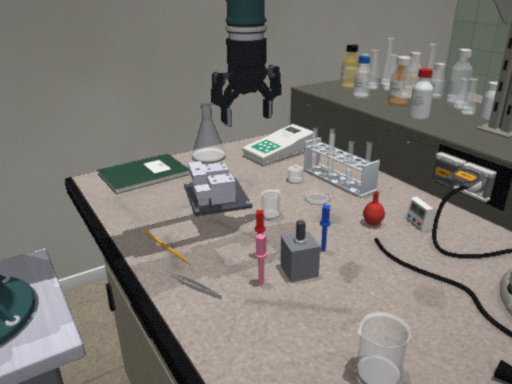

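View pics/wrist0.png

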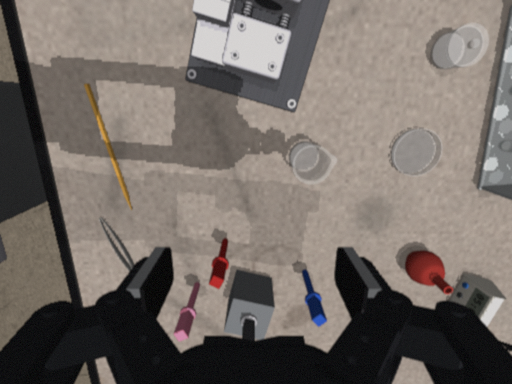

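The scene view shows the mould at about (190,260) and the stand with its pin at (281,180). The side view shows them at (215,190) and (300,250), and the beaker at (270,203). In the wrist view the stand is at (248,300) and the mould is at top centre. I'll zoom in on all four together.

```bash
python3 - <<'E'
from h import *
def crop(f,x,y,w=100,h=75): return cv2.resize(load(f)['pixels'][y:y+h,x:x+w],(400,300),interpolation=cv2.INTER_CUBIC)
m=np.vstack([np.hstack([crop('scene0.png',140,217),crop('side0.png',170,145)]),np.hstack([crop('scene0.png',235,140),crop('side0.png',250,210)])])
cv2.imwrite('pics/m0.png',m)
E
```

```text
(no output)
```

View pics/m0.png

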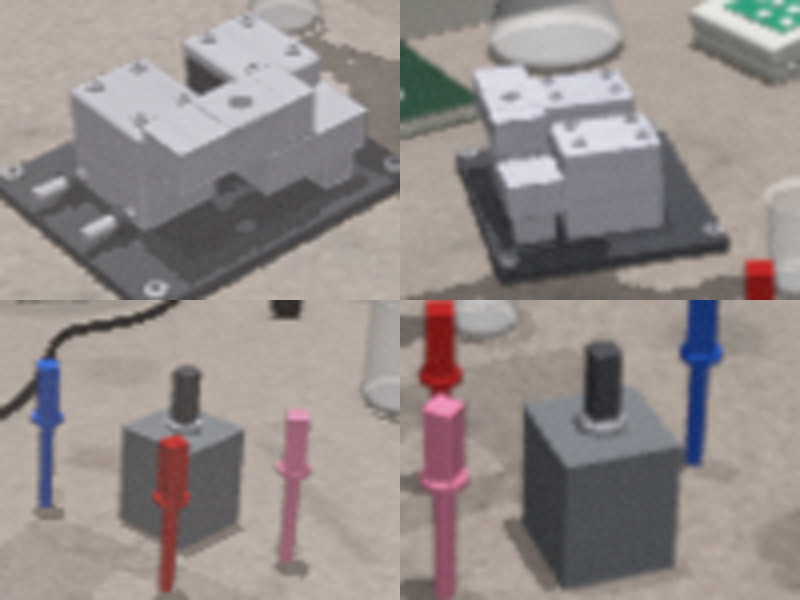

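The zoom shows the upper bore at scene px (200,242) and side px (197,169). It also shows the plate screws, the stand's top and the pin's dark grip. Next I'll triangulate these.

```bash
python3 - <<'E'
from h import *
a=load('scene0.png');b=load('side0.png');w=load('wrist0.png')
def S(u,v): return (u+.5)/4-.5+140,(v+.5)/4-.5+217
def D(u,v): return (u-400+.5)/4-.5+170,(v+.5)/4-.5+145
def S2(u,v): return (u+.5)/4-.5+235,(v-300+.5)/4-.5+140
def D2(u,v): return (u-400+.5)/4-.5+250,(v-300+.5)/4-.5+210
def tri(p,q,c=a,d=b):
    o1,d1=ray(c,*p);o2,d2=ray(d,*q)
    t=np.linalg.lstsq(np.stack([d1,-d2],1),o2-o1,rcond=None)[0]
    x,y=o1+t[0]*d1,o2+t[1]*d2; return np.round((x+y)/2*1000,1),round(1000*np.linalg.norm(x-y),1)
print('bore',tri(S(240,101),D(510,97)),np.round(onz(a,*S(240,101),.079)*1e3,1),np.round(onz(b,*D(510,97),.079)*1e3,1))
print('scr scene',[np.round(onz(a,*S(*p),.012)*1e3,1).tolist() for p in [(12,172),(155,288),(392,162)]])
print('scr side',[np.round(onz(b,*D(*p),.012)*1e3,1).tolist() for p in [(468,155),(508,262),(714,228)]])
print('scr wrist',[np.round(onz(w,*p,.012)*1e3,1).tolist() for p in [(192,75),(292,104)]])
print('lug top scene edge',[np.round(onz(a,*S(*p),.079)*1e3,1).tolist() for p in [(145,125),(210,155),(313,98),(262,66)]])
print('stand top scene',[np.round(onz(a,*S2(*p),.068)*1e3,1).tolist() for p in [(122,428),(185,463),(243,430),(185,398)]])
print('stand top side',[np.round(onz(b,*D2(*p),.068)*1e3,1).tolist() for p in [(525,404),(571,466),(680,447)]])
print('griptop',tri(S2(187,372),D2(604,348)),np.round(onz(a,*S2(187,372),.109)*1e3,1),np.round(onz(b,*D2(604,348),.109)*1e3,1))
print('flange z70',np.round(onz(a,*S2(185,423),.070)*1e3,1),np.round(onz(b,*D2(604,420),.070)*1e3,1))
print('beaker side top',np.round(onz(b,271,193,.058)*1e3,1),'scene',np.round(onz(a,210,199,.058)*1e3,1))
for c,n in((a,'sc'),(b,'si')): print(n,proj(c,[.55,0,.068]))
E
```

```text
bore (array([517.6, 188.8,  78.5]), np.float64(0.1)) [517.2 189.3  79. ] [517.1 187.7  79. ]
scr scene [[636.4, 226.5, 12.0], [517.8, 259.0, 12.0], [477.3, 113.5, 12.0]]
scr side [[515.7, 258.4, 12.0], [474.8, 111.7, 12.0], [597.7, 82.8, 12.0]]
scr wrist [[474.7, 113.2, 12.0], [594.9, 80.4, 12.0]]
lug top scene edge [[543.0, 229.9, 79.0], [502.7, 232.5, 79.0], [489.1, 168.0, 79.0], [526.2, 158.6, 79.0]]
stand top scene [[574.5, -169.9, 68.0], [517.8, -148.9, 68.0], [508.4, -210.6, 68.0], [562.0, -232.2, 68.0]]
stand top side [[523.8, -160.1, 68.0], [511.3, -213.8, 68.0], [561.7, -228.2, 68.0]]
griptop (array([ 542.8, -193.1,  107.5]), np.float64(2.1)) [ 539.9 -188.8  109. ] [ 542.8 -194.1  109. ]
flange z70 [ 542.4 -195.2   70. ] [ 544.6 -194.    70. ]
beaker side top [618.6  15.2  58. ] scene [619.9   9.8  58. ]
sc (np.float64(237.62026735839083), np.float64(201.7327246599511))
si (np.float64(248.65076997388368), np.float64(199.2367120561002))
```

The mould's yaw comes out at about -15°, with the hinge side facing -x. The bore is near (517,189) and the pin near (543,-194). All heights and sizes agree with the data given. I'll move over the pin and turn so the jaws close along the mould's y.

Call:
jog_arm --pt "-32 -1 0 0" --pt "-32 -1 0 0" --pt "-33 -1 5 0" --pt "-33 -1 5 0" --pt "-32 -1 10 0" --pt "-32 -1 10 0" --pt "0 0 0 -0.185" --pt "0 0 0 -0.185" --pt "0 0 0 -0.185" --pt "0 0 0 -0.185" --pt "0 0 0 -0.185" --pt "0 0 0 -0.185" --pt "0 0 0 -0.185" --pt "0 0 0 0" --jaw -1 --newtons 60

```text
clock: 1.9
position: [0.5438, -0.1939, 0.2009]
ee_rot: [0.139, 0.99, 0.0, -0.0]
ft_force: [0.6, 0.6, -0.5]
grip_width: 0.0852
finger_force: 0.0
```

```bash
python3 - <<'E'
from h import *
c=cap('wrist','w1.png');s=ctrl.state();print(s['position'],s['ee_rot'],s['ft_force'],s['clock'])
for z in (.068,.109): print(proj(c,[.543,-.194,z]))
cv2.imwrite('pics/w1b.png',cv2.resize(c['pixels'],(800,600)))
E
```

```text
[ 0.54384981 -0.19392066  0.20091565] [ 1.38996892e-01  9.90292747e-01  1.18459463e-04 -3.54210510e-04] [-1.15670471 -0.48858979  0.00615708] 1.95
(np.float64(252.64435401765314), np.float64(186.13552359735192))
(np.float64(252.47548832727492), np.float64(198.86698424818968))
```

View pics/w1b.png

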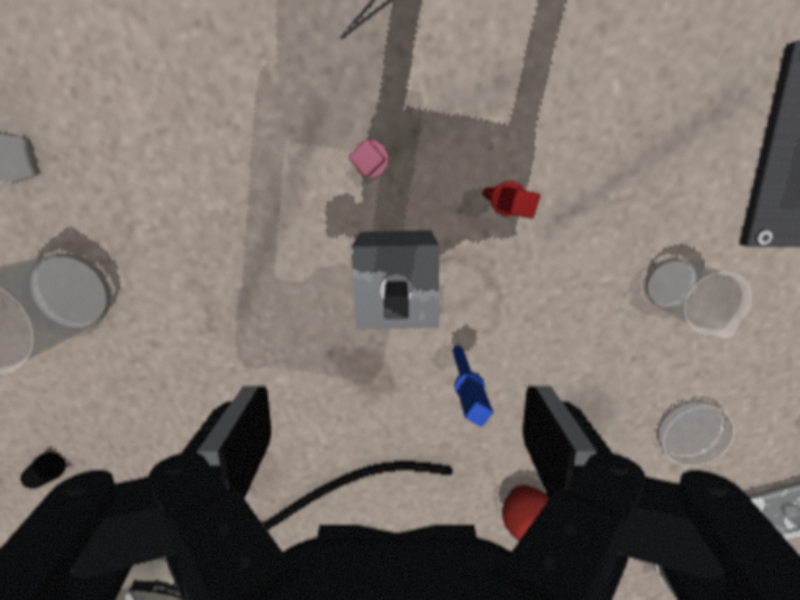

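The wrist view shows the stand square to the hand and the dark grip at (397,300) in the enlarged picture, close to where I projected it. The grip's flats line up with the jaws. The blue decoy at (475,400) is near the right finger's path, so I'll measure more finely and check clearance.

```bash
python3 - <<'E'
from h import *
c=load('w1.png');g=cv2.cvtColor(c['pixels'],cv2.COLOR_BGR2GRAY)
m=((g<60)&(np.indices(g.shape)[0]>172)&(np.indices(g.shape)[0]<215)&(abs(np.indices(g.shape)[1]-254)<20)).astype(np.uint8)
n,l,st,ce=cv2.connectedComponentsWithStats(m);print(st[1:],ce[1:])
for r in range(176,208,3): print(r,g[r,242:268].tolist())
# flat top: bottom edge row & columns
i=1+np.argmax(st[1:,4]);x,y,w,h,_=st[i]
top=onz(c,x+w/2-.5,y+h-.5,.109);print('lower edge pt',top,'width',np.linalg.norm(onz(c,x-.5,y+h-1,.109)-onz(c,x+w-.5,y+h-1,.109)))
H=cv2.cvtColor(c['pixels'],cv2.COLOR_BGR2HSV)
b=((abs(H[...,0].astype(int)-115)<10)&(H[...,1]>120)).astype(np.uint8);p=np.argwhere(b)
u=p[p[:,0].argmax()];print('blue top',onz(c,u[1],u[0],.10), 'nose',onz(c,*p[p[:,0].argmin()][::-1],0.0), len(p))
E
```

```text
[[246 180  15  23 290]] [[253.75172414 190.17931034]]
176 [126, 126, 122, 110, 96, 83, 85, 89, 92, 95, 100, 104, 103, 99, 93, 87, 86, 75, 68, 69, 76, 78, 82, 83, 83, 84]
179 [125, 120, 116, 140, 154, 115, 89, 85, 85, 85, 83, 83, 84, 84, 83, 85, 83, 87, 94, 88, 81, 80, 83, 83, 84, 82]
182 [119, 132, 173, 176, 121, 57, 23, 22, 26, 26, 24, 25, 28, 30, 23, 24, 27, 30, 59, 98, 108, 97, 87, 83, 83, 80]
185 [124, 160, 183, 172, 104, 39, 25, 23, 29, 20, 28, 27, 27, 26, 25, 28, 25, 23, 52, 89, 102, 108, 111, 120, 101, 95]
188 [124, 145, 174, 151, 83, 30, 26, 31, 28, 29, 28, 28, 28, 28, 30, 28, 27, 29, 45, 113, 172, 158, 138, 135, 136, 137]
191 [124, 125, 132, 105, 60, 43, 40, 43, 44, 44, 43, 45, 42, 41, 40, 41, 40, 40, 53, 97, 136, 131, 128, 127, 124, 122]
194 [120, 123, 115, 82, 48, 41, 42, 42, 44, 43, 42, 43, 41, 42, 40, 42, 41, 42, 46, 79, 111, 121, 121, 119, 120, 120]
197 [121, 121, 118, 98, 67, 58, 57, 50, 45, 45, 41, 41, 42, 42, 42, 42, 43, 40, 46, 77, 113, 120, 119, 118, 120, 120]
200 [122, 123, 116, 97, 73, 72, 74, 72, 68, 60, 63, 63, 53, 46, 44, 43, 43, 37, 46, 78, 113, 120, 120, 119, 119, 121]
203 [120, 121, 119, 107, 92, 82, 77, 77, 76, 79, 78, 79, 80, 77, 76, 73, 75, 71, 75, 100, 117, 119, 120, 121, 119, 122]
206 [119, 118, 122, 120, 121, 120, 122, 120, 121, 119, 120, 120, 119, 120, 120, 119, 119, 118, 120, 118, 118, 119, 118, 119, 119, 118]
lower edge pt [ 0.54638778 -0.19448844  0.109     ] width 0.013275081436264826
blue top [ 0.77842403 -0.19467624  0.1       ] nose [ 0.62303068 -0.16425808  0.        ] 781
```

Call:
jog_arm --pt "2 0 35 0" --pt "0 0 40 0" --pt "0 0 35 0" --pt "0 0 15 0" --pt "0 0 0 0"

```text
clock: 2.58
position: [0.5416, -0.1932, 0.0754]
ee_rot: [0.138, 0.99, 0.0, -0.001]
ft_force: [-0.2, 0.1, 1.2]
grip_width: 0.0853
finger_force: 0.0
```

Call:
jog_arm --pt "0 0 0 0" --pt "0 0 0 0" --pt "0 0 0 0" --pt "0 0 0 0" --pt "0 0 0 0" --pt "0 0 0 0" --jaw 1 --newtons 90

```text
clock: 3.32
position: [0.5425, -0.1936, 0.0771]
ee_rot: [0.137, 0.991, -0.0, 0.001]
ft_force: [-0.8, 0.2, 3.6]
grip_width: 0.0126
finger_force: 87.9
```

Call:
jog_arm --pt "0 0 -10 0" --pt "0 0 -25 0" --pt "0 0 -30 0" --pt "0 0 -30 0" --pt "0 0 -10 0" --pt "0 0 0 0"

```text
clock: 4.08
position: [0.5422, -0.1935, 0.1815]
ee_rot: [0.137, 0.991, -0.0, 0.0]
ft_force: [0.2, 0.1, -0.9]
grip_width: 0.0127
finger_force: 87.9
```

```bash
python3 - <<'E'
from h import *
a=cap('scene','s2.png');b=cap('side','d2.png');c=cap('wrist','w2.png');s=ctrl.state();P=s['position'];print(P,s['ft_force'],s['wrist_torque'])
# expected pin points, tip nominal 70mm below tcp
u,v=[int(t) for t in proj(a,P)];u2,v2=[int(t) for t in proj(b,P)]
f=lambda im,u,v:cv2.resize(im[v-30:v+70,u-50:u+50],(400,400),interpolation=cv2.INTER_CUBIC)
print(u,v,u2,v2)
cv2.imwrite('pics/m2.png',np.hstack([f(a['pixels'],u,v),f(b['pixels'],u2,v2)]))
E
```

```text
[ 0.5412449  -0.19308841  0.17931597] [-0.37464262 -0.60131706 -1.77473298] [ 0.00657064 -0.00396533  0.04326094]
283 130 300 186
```

View pics/m2.png

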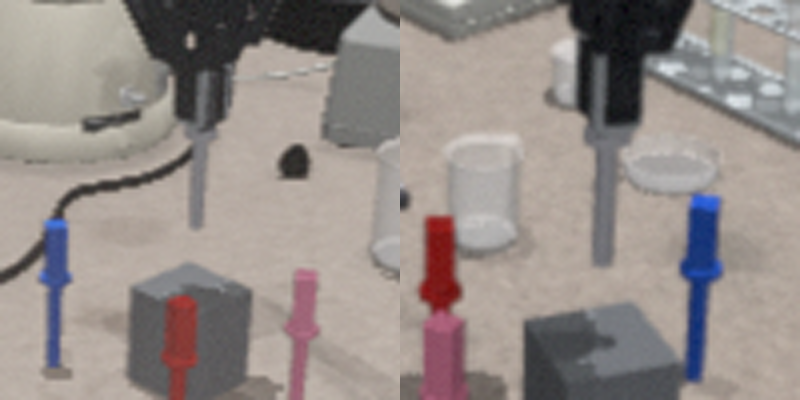

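The pin hangs straight in the jaws, with its tip at scene crop (197,229) and side crop (601,265). I'll triangulate the tip and work out the shift to the upper bore.

```bash
cat >> h.py <<'E'
def tri(p,q,c,d):
    o1,d1=ray(c,*p);o2,d2=ray(d,*q)
    t=np.linalg.lstsq(np.stack([d1,-d2],1),o2-o1,rcond=None)[0]
    x,y=o1+t[0]*d1,o2+t[1]*d2; return (x+y)*500,1000*np.linalg.norm(x-y)
X=np.array([-.962,.272,0]);Y=np.array([.272,.962,0])
E
python3 - <<'E'
from h import *
a=load('s2.png');b=load('d2.png');P=ctrl.state()['position']*1e3
S=lambda u,v:((u+.5)/4-.5+233,(v+.5)/4-.5+100)
D=lambda u,v:((u-400+.5)/4-.5+250,(v+.5)/4-.5+156)
t,e=tri(S(196.5,228),D(602,265),a,b);f,e2=tri(S(200,139),D(607,139),a,b)
print(t,e,f,e2,P, 'axis',(f-t)/np.linalg.norm(f-t))
bore=np.array([517.4,188.8,79])
for r in (t,P): d=bore-r;print(d@X,d@Y,d[2])
E
```

```text
[ 541.66094785 -194.27056699  109.08271473] 0.3445647773600609 [ 542.52169552 -192.37909412  170.59066794] 1.5398995851866621 [ 541.24490017 -193.08841126  179.31596785] axis [0.01398611 0.03073414 0.99942974]
127.53422605446302 361.91490762670094 -30.082714725201257
126.81244182523973 360.8908387827132 -100.31596784555063
```

Call:
jog_arm --pt "7 20 0 0" --pt "14 40 0 0" --pt "14 40 0 0" --pt "14 40 0 0" --pt "14 40 0 0" --pt "14 40 0 0" --pt "14 40 0 0" --pt "14 40 0 0" --pt "14 39 5 0" --pt "8 22 10 0" --pt "0 0 5 0" --pt "0 0 0 0"

```text
clock: 5.72
position: [0.5173, 0.1884, 0.1603]
ee_rot: [0.137, 0.991, -0.001, -0.001]
ft_force: [-0.1, -0.4, -1.3]
grip_width: 0.0127
finger_force: 88.0
```

```bash
python3 - <<'E'
from h import *
a=cap('scene','s3.png');b=cap('side','d3.png');c=cap('wrist','w3.png');s=ctrl.state();P=s['position'];print(P,s['ft_force'],s['ee_rot'])
f=lambda im,u,v:cv2.resize(im[v-50:v+50,u-50:u+50],(400,400),interpolation=cv2.INTER_CUBIC)
m=np.hstack([f(a['pixels'],200,235),f(b['pixels'],205,170)])
w=cv2.resize(c['pixels'][60:260],(512,200))
cv2.imwrite('pics/m3.png',np.vstack([m,cv2.copyMakeBorder(w,0,0,0,288,0)]))
E
```

```text
[0.51841157 0.18773727 0.16173163] [ 0.1833915  -0.06023626 -0.28136399] [1.38111609e-01 9.90416612e-01 2.56986436e-05 3.43672506e-04]
```

View pics/m3.png

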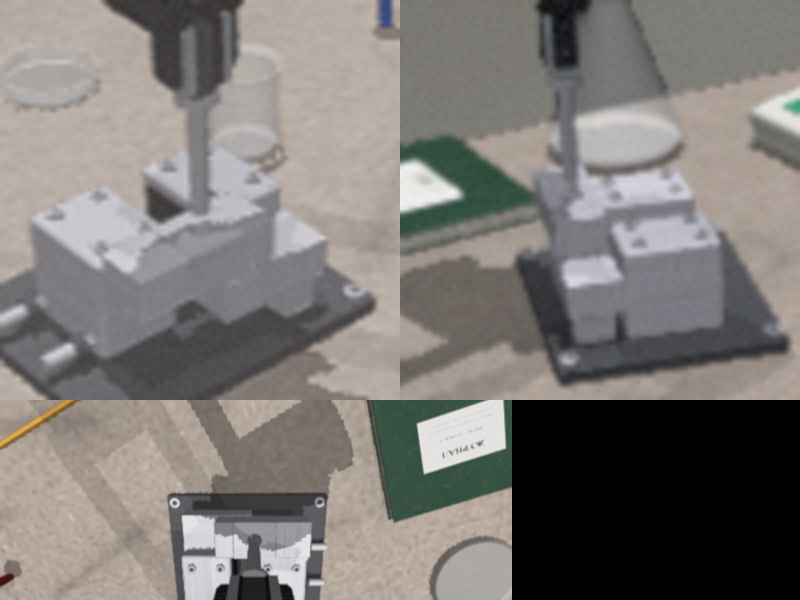

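The pin stands over the upper bore: scene crop tip at (200,210), above the bore at (199,228), and side crop tip at (571,195). Next I'll estimate the hinge line from the fixed half's -y face, where it meets the plate at z=10.

```bash
python3 - <<'E'
from h import *
b=load('side0.png');a=load('scene0.png')
D=lambda u,v:((u-400+.5)/4-.5+170,(v+.5)/4-.5+145)
D3=lambda u,v:((u-400+.5)/4-.5+155,(v+.5)/4-.5+120)
bore=np.array([.5174,.1888,.079])
for p in [(515,238),(556,233),(568,236),(661,227)]:
    d=onz(b,*D(*p),.010)-bore;print('base0',p,d@X*1e3,d@Y*1e3)
for p in [(575,341),(617,336),(630,333),(722,326)]:
    d=onz(b,*D3(*p),.010)-bore;print('base3',p,d@X*1e3,d@Y*1e3)
for p in [(559,127),(655,113)]:
  for z in (.073,.076,.079):
    d=onz(b,*D(*p),z)-bore;print('top0',p,z,d@X*1e3,d@Y*1e3)
d=np.array([.5564,.1699,.012])-bore;print('platectr',d@X*1e3,d@Y*1e3)
E
```

```text
base0 (515, 238) 10.474676746037963 -53.58974984498868
base0 (556, 233) -14.271560468567449 -54.54482906509003
base0 (568, 236) -20.431434396830202 -60.48810508590742
base0 (661, 227) -76.65707026079474 -65.73050674799124
base3 (575, 341) 11.130834992692693 -57.38016113647435
base3 (617, 336) -14.109275451300004 -58.5294973150543
base3 (630, 333) -22.343173181367188 -57.04564316799914
base3 (722, 326) -77.55143399504023 -64.64042974443748
top0 (559, 127) 0.073 -22.29767658799513 -40.3684287337434
top0 (559, 127) 0.076 -21.18770346811469 -46.892571640067544
top0 (559, 127) 0.079 -20.0777303482343 -53.41671454639145
top0 (655, 113) 0.073 -81.76935192081672 -37.52631616285068
top0 (655, 113) 0.076 -80.26545122662249 -44.06928461099287
top0 (655, 113) 0.079 -78.76155053242827 -50.61225305913506
platectr -42.658800000000035 -7.57379999999999
```

Call:
jog_arm --pt "0 0 3 0" --pt "0 0 2 0" --pt "0 0 2 0" --pt "0 0 0 0"

```text
clock: 6.38
position: [0.5181, 0.1884, 0.154]
ee_rot: [0.138, 0.99, -0.0, -0.0]
ft_force: [0.8, 0.0, -0.7]
grip_width: 0.0125
finger_force: 88.0
```

Call:
jog_arm --pt "0 0 2 0" --pt "0 0 2 0" --pt "0 0 1 0" --pt "0 0 1 0" --pt "0 0 1 0" --pt "0 0 0 0"

```text
clock: 7.12
position: [0.5181, 0.1885, 0.1472]
ee_rot: [0.137, 0.991, -0.0, -0.0]
ft_force: [0.5, -0.7, -0.8]
grip_width: 0.0126
finger_force: 88.0
```

Call:
jog_arm --pt "0 0 1 0" --pt "0 0 1 0" --pt "0 0 1 0" --pt "0 0 0 0"

```text
clock: 7.62
position: [0.5181, 0.1884, 0.1442]
ee_rot: [0.137, 0.991, -0.0, -0.0]
ft_force: [0.6, -0.3, -0.9]
grip_width: 0.0127
finger_force: 88.0
```

Call:
jog_arm --pt "0 0 1 0" --pt "0 0 1 0" --pt "0 0 1 0" --pt "0 0 1 0" --pt "0 0 0 0"

```text
clock: 8.25
position: [0.5181, 0.1884, 0.1402]
ee_rot: [0.137, 0.991, -0.0, -0.0]
ft_force: [0.0, -0.2, -1.1]
grip_width: 0.0123
finger_force: 88.0
```

Call:
jog_arm --pt "0 0 1 0" --pt "0 0 2 0" --pt "0 0 2 0" --pt "0 0 2 0" --pt "0 0 2 0" --pt "0 0 0 0"

```text
clock: 9.0
position: [0.5181, 0.1884, 0.131]
ee_rot: [0.137, 0.991, -0.0, -0.0]
ft_force: [-0.8, 0.2, -0.6]
grip_width: 0.0126
finger_force: 88.0
```

The nose is about 19 mm into the upper bore and touching nothing. Now I'll draw to -y.

Call:
jog_arm --pt "0 -2 0 0" --pt "0 -2 0 0" --pt "0 -2 0 0" --pt "0 -2 0 0" --pt "0 0 0 0"

```text
clock: 9.62
position: [0.516, 0.1809, 0.1314]
ee_rot: [0.138, 0.991, 0.0, 0.0]
ft_force: [0.7, 2.3, -1.6]
grip_width: 0.0126
finger_force: 87.9
```

Call:
jog_arm --pt "0 -2 0 0" --pt "0 -1 0 0" --pt "0 0 3 0" --pt "0 0 2 0" --pt "0 0 1 0" --pt "0 0 1 0" --pt "0 0 0 0"

```text
clock: 10.5
position: [0.5152, 0.178, 0.1243]
ee_rot: [0.137, 0.991, 0.0, -0.0]
ft_force: [-0.4, 3.4, 1.2]
grip_width: 0.0124
finger_force: 88.1
```

Call:
jog_arm --pt "0 0 1 0" --pt "0 0 1 0" --pt "0 0 0 0"

```text
clock: 10.88
position: [0.5153, 0.178, 0.1231]
ee_rot: [0.137, 0.991, 0.0, 0.0]
ft_force: [-2.0, 3.3, 4.4]
grip_width: 0.0128
finger_force: 89.0
```

There's light contact with the lower knuckle's top. I'll slide on to feel for its mouth.

Call:
jog_arm --pt "0 -1 0 0" --pt "0 -1 0 0" --pt "0 0 0 0"

```text
clock: 11.25
position: [0.5151, 0.1769, 0.1231]
ee_rot: [0.137, 0.991, 0.001, 0.001]
ft_force: [-1.5, 5.8, 5.5]
grip_width: 0.0125
finger_force: 88.7
```

Call:
jog_arm --pt "0 -1 0 0" --pt "0 -1 0 0" --pt "0 0 0 0"

```text
clock: 11.62
position: [0.5146, 0.1752, 0.1231]
ee_rot: [0.137, 0.991, 0.001, 0.001]
ft_force: [-2.1, 5.6, 3.8]
grip_width: 0.0126
finger_force: 88.7
```

Call:
jog_arm --pt "0 0 1 0" --pt "0 0 0 0"

```text
clock: 11.88
position: [0.5147, 0.1752, 0.123]
ee_rot: [0.137, 0.991, 0.002, 0.001]
ft_force: [-2.4, 5.1, 7.7]
grip_width: 0.0125
finger_force: 89.5
```

Call:
jog_arm --pt "0 -1 0 0" --pt "0 -1 0 0" --pt "0 0 0 0"

```text
clock: 12.25
position: [0.5143, 0.1741, 0.123]
ee_rot: [0.137, 0.991, 0.003, 0.001]
ft_force: [-1.7, 7.8, 6.3]
grip_width: 0.0127
finger_force: 89.0
```

Call:
jog_arm --pt "0 -1 0 0" --pt "0 -1 0 0" --pt "0 0 0 0"

```text
clock: 12.62
position: [0.5138, 0.1722, 0.1229]
ee_rot: [0.137, 0.991, 0.002, 0.001]
ft_force: [-2.4, 7.6, 7.2]
grip_width: 0.0125
finger_force: 89.0
```

Call:
jog_arm --pt "0 -1 0 0" --pt "0 -1 0 0" --pt "0 0 0 0"

```text
clock: 13.0
position: [0.5127, 0.1695, 0.1218]
ee_rot: [0.137, 0.991, 0.001, 0.0]
ft_force: [-0.5, 5.7, 1.3]
grip_width: 0.0126
finger_force: 88.6
```

The height dropped and the vertical force eased, so the nose is at the mouth. I'll press gently.

Call:
jog_arm --pt "0 0 1 0" --pt "0 0 1 0" --pt "0 0 0 0"

```text
clock: 13.38
position: [0.5126, 0.1694, 0.1193]
ee_rot: [0.137, 0.991, 0.001, 0.0]
ft_force: [-2.1, 5.5, 1.9]
grip_width: 0.0127
finger_force: 88.5
```

Call:
jog_arm --pt "0 0 1 0" --pt "0 0 1 0" --pt "0 0 1 0" --pt "0 0 0 0"

```text
clock: 13.88
position: [0.5126, 0.1694, 0.1163]
ee_rot: [0.137, 0.991, 0.001, 0.0]
ft_force: [-0.5, 5.9, 2.2]
grip_width: 0.0128
finger_force: 88.5
```

Call:
jog_arm --pt "0 0 2 0" --pt "0 0 2 0" --pt "0 0 2 0" --pt "0 0 2 0" --pt "0 0 0 0"

```text
clock: 14.5
position: [0.5125, 0.1693, 0.1081]
ee_rot: [0.137, 0.991, 0.001, 0.0]
ft_force: [-0.3, 6.2, 1.9]
grip_width: 0.0126
finger_force: 88.5
```

Call:
jog_arm --pt "0 0 2 0" --pt "0 0 2 0" --pt "0 0 2 0" --pt "0 0 2 0" --pt "0 0 0 0"

```text
clock: 15.12
position: [0.5125, 0.1693, 0.1001]
ee_rot: [0.137, 0.991, 0.001, -0.0]
ft_force: [-0.4, 5.6, 0.8]
grip_width: 0.0124
finger_force: 88.5
```

Call:
jog_arm --pt "0 0 2 0" --pt "0 0 2 0" --pt "0 0 2 0" --pt "0 0 2 0" --pt "0 0 0 0"

```text
clock: 15.75
position: [0.5124, 0.1693, 0.092]
ee_rot: [0.137, 0.991, 0.001, -0.0]
ft_force: [-0.6, 6.6, 1.4]
grip_width: 0.0128
finger_force: 88.5
```

Call:
jog_arm --pt "0 0 1 0" --pt "0 0 1 0" --pt "0 0 1 0" --pt "0 0 0 0"

```text
clock: 16.25
position: [0.5124, 0.1693, 0.0892]
ee_rot: [0.137, 0.991, 0.001, -0.0]
ft_force: [-1.7, 7.1, 2.3]
grip_width: 0.0129
finger_force: 88.5
```

Call:
jog_arm --pt "0 0 1 0" --pt "0 0 0 0"

```text
clock: 16.5
position: [0.5124, 0.1693, 0.0882]
ee_rot: [0.137, 0.991, 0.001, -0.0]
ft_force: [-1.1, 6.8, 2.5]
grip_width: 0.0123
finger_force: 88.6
```

Call:
jog_arm --pt "0 0 1 0" --pt "0 0 0 0"

```text
clock: 16.75
position: [0.5125, 0.1694, 0.0881]
ee_rot: [0.137, 0.991, 0.001, 0.0]
ft_force: [-3.4, 5.7, 5.4]
grip_width: 0.0124
finger_force: 89.1
```

Call:
jog_arm --pt "0 1 1 0" --pt "0 0 1 0" --pt "0 0 1 0" --pt "0 0 0 0"

```text
clock: 17.25
position: [0.5129, 0.1706, 0.0879]
ee_rot: [0.137, 0.991, 0.002, 0.001]
ft_force: [-7.2, 4.6, 17.2]
grip_width: 0.0126
finger_force: 90.5
```

```bash
python3 - <<'E'
from h import *
a=cap('scene','s4.png');b=cap('side','d4.png');s=ctrl.state();print(s['position'],s['ft_force'],s['wrist_torque'])
f=lambda im,u,v:cv2.resize(im[v-40:v+40,u-40:u+40],(400,400),interpolation=cv2.INTER_CUBIC)
cv2.imwrite('pics/m4.png',np.hstack([f(a['pixels'],205,230),f(b['pixels'],205,165)]))
E
```

```text
[0.51293242 0.17064345 0.08790675] [-7.08196703  5.66656918 16.83369834] [1.04233836 1.41527899 0.05987594]
```

View pics/m4.png

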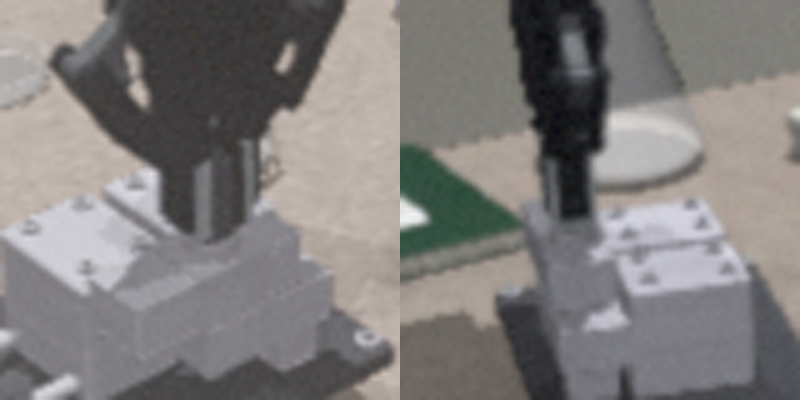

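The flange is down on the upper knuckle and the halves are in line; the seat is at scene crop (208,240) and side crop (575,222). I'll ease the load, let go, and rise.

Call:
jog_arm --pt "1 0 -1 0" --pt "0 0 -1 0" --pt "0 0 0 0"

```text
clock: 17.73
position: [0.5128, 0.1705, 0.088]
ee_rot: [0.137, 0.991, 0.001, 0.001]
ft_force: [-1.2, 5.5, 7.3]
grip_width: 0.0125
finger_force: 89.1
```

Call:
jog_arm --pt "0 0 0 0" --pt "0 0 0 0" --pt "0 0 0 0" --pt "0 0 0 0" --pt "0 0 0 0" --pt "0 0 0 0" --jaw -1

```text
clock: 18.48
position: [0.5118, 0.1694, 0.0863]
ee_rot: [0.137, 0.991, -0.0, 0.0]
ft_force: [-0.2, 0.4, -0.1]
grip_width: 0.0857
finger_force: 0.0
```

Call:
jog_arm --pt "0 0 -10 0" --pt "0 0 -25 0" --pt "0 0 -40 0" --pt "0 0 -40 0" --pt "0 0 -20 0" --pt "0 0 0 0" --pt "0 0 0 0"

```text
clock: 19.35
position: [0.5113, 0.1694, 0.2204]
ee_rot: [0.137, 0.991, -0.0, -0.001]
ft_force: [0.3, 0.3, -0.4]
grip_width: 0.0855
finger_force: 0.0
```

```bash
python3 - <<'E'
from h import *
a=cap('scene','s5.png');b=cap('side','d5.png');s=ctrl.state();print(s['position'],s['ft_force'],s['clock'])
f=lambda im,u,v:cv2.resize(im[v-40:v+40,u-40:u+40],(400,400),interpolation=cv2.INTER_CUBIC)
cv2.imwrite('pics/m5.png',np.hstack([f(a['pixels'],205,220),f(b['pixels'],210,170)]))
E
```

```text
[0.51102313 0.16933834 0.21957394] [-0.24934592  0.73984156  0.3462087 ] 19.45
```

View pics/m5.png

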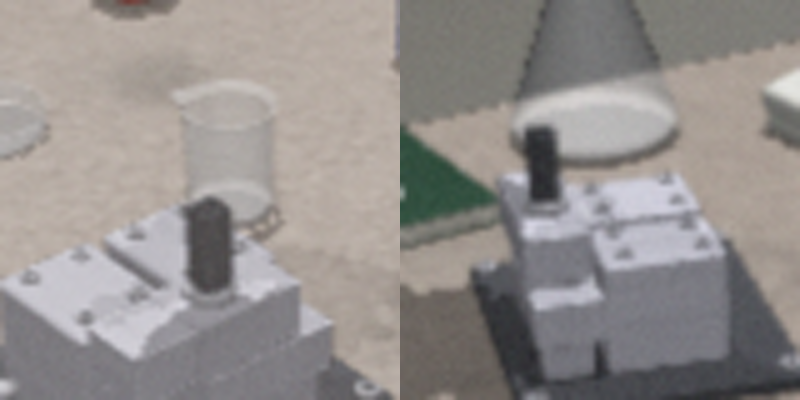

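The pin stands upright with its flange seated on the upper knuckle, at scene crop (210,293) and side crop (543,207). The beaker is undisturbed, so I'm handing in.

```bash
python3 -c "
from plant import ctrl
print(ctrl.sign_off())"
```

```text
the job is handed in; nothing more can be done
None
```

The hinge pin is pushed home through both knuckles with its flange seated on the upper one and the gripper clear; the highest measured wrist force was about 19 N, the beaker still stands, and the job was handed in at about 19.5 s.

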